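Shift the buffing machine into third

TASK

Shift the bench buffing machine into third gear by pushing its lever with the fingertips or the outside of the fingers: bring it to the cross slot of the H-shaped gate, push it across to the right-hand side, then push it away from you into the third slot (right-hand far slot) until it is fully home. Do not grip or pinch the lever handle, do not disturb the bottle, the thread cone or the tin beside the machine, and end with the robot clear of everything.

Things in the scene. Friction and masses are not known exactly. Their poses are not given: they have to be found in the camera images.
- machine: green gearbox of a bench buffing machine, fixed to the bench, 150 x 130 mm, 88 mm high; behind it a grey motor and a cork buffing wheel (up to 160 mm behind the origin, 108 mm to its left, 104 mm high). Origin on the bench under the middle of the gate; x points away from the robot's side (forward), y left, z up. On top a steel plate with an H-shaped gate
- gate_middle (a point): middle of the gate, on the plate's top face, 88 mm above the bench. A cross slot runs along machine y through this point and joins two slots along x, 16 mm left and 16 mm right of it. The slots are 14 mm wide, the cross slot 16 mm, the steel lever shaft 10 mm. Red dots on the plate count the slot ends: 1 left far, 2 left near, 3 right far, 4 right near
- third_slot (a point): where the lever shaft ends when home in the third slot (right far), on the top face of the gate plate, 88 mm above the bench
- handle_mid (a point): centre of the lever's upright black handle, 30 x 30 mm, from 43 mm below to 33 mm above this point (small red cap on top), with flat pads on its four sides. The lever tilts about a pivot 125 mm below this point, 20 mm above the machine's origin: about 145 mm above the bench when upright. This point travels 30 mm left and right, 33 mm forward and back of the middle
- lever_cross (a joint): sideways lean of the lever in rad: -0.245 hard over in the left slots (where it starts), 0 in the middle, +0.245 hard over in the right slots. It can go across only near the cross slot; the two tongues between the slots block it elsewhere; their rounded corners let it in when the handle is up to about 5 mm off
- lever_fore (a joint): forward lean of the lever in rad: 0 in the cross slot, +0.27 at the far ends (slots 1 and 3), -0.27 at the near ends (slots 2 and 4). It starts anywhere along the left slots. The lever stays where it is left, upright or leaning; about 2 N at the handle moves it
- pad_near: rubber pad on the handle side that faces the robot (machine -x), 24 mm wide, 68 mm high, 4 mm thick, origin at its centre, 9 mm below the height of the handle centre; its outer face lies 15 mm from the handle's middle
- pad_far: the same pad on the far (+x) side of the handle
- pad_left: the same pad on the left (+y) side of the handle
- pad_right: the same pad on the right (-y) side of the handle
- thinner_bottle: white bottle with a red nozzle standing right of the machine, 53 mm across, 140 mm high, loose, origin at the centre of its foot; leave alone
- thread_cone: pale grey thread cone with green ends standing left of the machine, 54 mm across, 100 mm high, loose, origin at the centre of its foot; leave alone
- polish_tin: flat black tin lying right of the machine towards the far side, 72 mm across, 22 mm high, loose, origin at the centre of its underside; leave alone

How it is judged:
By the outcome, as a careful person would: the job done as asked, in the order asked, and still so for the second after the job is handed in, with the robot touching nothing.
It also fails if it takes over 72 s, if anything falls off the work surface, if the arm or the gripper's body presses on something with over 40 N, if the wrist force passes 120 N, or if a joint passes its speed limit or range.

ROBOT

A 6-joint arm with a two-finger parallel gripper is mounted at the origin on a cart in front of the work surface, level with it; the furniture and walls round the work are solid. World frame = base frame: x ahead of the robot, y to its left, z up, the work surface at z = 0. Lengths are in m, angles in degrees, forces in N, time in s.
With the tool pointing down it reaches from about 0.3 to 0.75 m from the base axis. Payload 8.5 kg.
Tool frame: the origin (TCP) lies at the very end of the fingers, on their centre line; the grasp point (between the pads) lies 19 mm behind it; z points along the fingers, y is the line along which they close (so a half turn about z gives the same grasp; the last joint's range is limited). The gripper opens to 85 mm and grips with 20 to 120 N. Pads are 22 mm wide; open, the fingers measure 114 mm over their backs; the gripper's body (76 mm by 85 mm) begins 54 mm behind the grasp point. The pads swing forward as they close: fully open they stand 13 mm farther back than shut.
Start: joints at [56.591, 21.807, 74.336, -0, 83.858, -12.336], TCP at [0.198, 0.513, 0.231] pointing down, gripper open.
Joint ranges: [-178.18, 178.18], [-50.72, 133.34], [12.68, 142.11], [-81.47, 261.47], [9.98, 163.14], [-165.26, 165.26]. Speed limits (degrees/s): [136.94, 136.94, 180, 180, 180, 180].

INTERFACE

Orientations are given as a 3x3 rotation matrix whose columns are the frame's x, y, z axes.
In Python, from rig import env gives the robot as it stands.
- The arm moves only by the tool move_arm, never from a script. Its argument "plan" is a list of rows, each a list of 7 numbers: the turn, a rotation vector about the tool's x, y, z in degrees, then the shift along the tool's x, y, z in cm, then the gripper command: -1 is shut, 1 is fully open, values between are in proportion. In form: [[ax, ay, az, tx, ty, tz, jaw], ...]. A call has 1 to 5 rows; each row is the pose to reach, as a shift and turn from the pose commanded when the call began, along the tool's axes at that moment; what a row does not reach only later rows make up. A row lasts 1/10 s, in which the tool goes at most 50 mm and 8.59 degrees, less where a joint would pass 70% of its speed; a pose out of reach is approached as far as the arm can. A call with a gripper value outside its range is refused whole. The fingers move at their own pace and stop on an object; "squeeze" is the grip in N (left out, the last holds). Time passes only in rows, so rows that repeat a pose let the fingers close. It gives the time, the measured TCP pose, the force, the opening and the grip force at its end, in the units of the state.
- env.observe(): the state, without advancing time (a new reading comes with each control period).
- env.get_image(name): name is "side" or "top" or "wrist"; returns a dict with "color" (420x560x3 uint8, red, green, blue), "fov_y" (degrees; the focal length in pixels is half the picture's height over the tangent of half this angle, whatever the lens; pixels are square), "cx", "cy" (the principal point, pixels), "R" (3x3) and "t" (3): a world point X has camera coordinates R X + t. Camera axes: x right, y down, z forward; pixel columns grow to the right and rows downward; lengths in m; the calibration is good to about 2 mm. A picture is of the moment at which its call begins. There is no depth.
- env.close_job(): hands the job in; it is judged then, once.
Trained networks look in a picture, given as the dict that the camera call returned (one of the last four; its "shot" number tells which), for a name from the list of things; names that differ only in an ending like _2 or _b are one class to them, and where a whole thing is asked for, a point or a joint stands for the part that bears it (a point fixed in the world has none). Each returns a list of dicts, best first, with "conf" (0 to 1); they miss things now and then, are a little off and sometimes report something else, mostly with a low value. They report only what shows in the picture. A call takes as long as a camera call.
- env.outline_of(target, picture): "mask" (420x560 bool, what is visible of it) and "bbox" ([centre column, centre row, width, height] in pixels, round what is visible of it).
- env.tip_of(target, picture): "pixel" ([column, row] in pixels: a listed point, or the origin of a listed thing).
The state is a dict: "time_s": time; "q": joint angles; "qvel": joint speeds; "joint_efforts": joint torques, N m; "position": TCP position; "tool_rot": TCP orientation; "ft_force": force on the tool from outside, world axes, zero at the start; "wrist_torque": the same for the moment, N m; "grip_width": finger opening in m; "gripper_force": force on a finger pad.
Only numpy, scipy, OpenCV 4.12 (cv2) and the standard library are available. Lean on these libraries where they do the work, as an engineer would, in place of code of your own. Each camera call takes 0.05 s, during which the arm holds its last target. There are 200 camera calls.

## Working session

There is one attempt and no reset: what is moved stays moved. The work goes in short steps, Python scripts to look and compute and a tool call to move; the robot and the scene stay as the last step left them, time stands still between calls to the robot, and variables do not carry over. Pictures are saved under pics/ and viewed, at most 10 in all, crops included, and the job is handed in when it is done.

Besides the shell and the picture viewer there is one more tool, called after ">>>" by a JSON object that holds its "name" and its "arguments". move_arm: Moves the arm, as the interface text tells. Its arguments: {"type":"object","properties":{"plan":{"type":"array"},"squeeze":{"type":"number"}},"required":["plan"]}

```bash
mkdir -p pics; cat > h.py <<'E'
import numpy as np, cv2
from rig import env
def K(p):
    f=210/np.tan(np.radians(p["fov_y"])/2); return f
def proj(p,X):
    c=np.array(p["R"])@np.array(X)+np.array(p["t"]); f=K(p); return np.array([p["cx"]+f*c[0]/c[2],p["cy"]+f*c[1]/c[2]])
def ray(p,px):
    R=np.array(p["R"]);f=K(p);d=R.T@np.array([(px[0]-p["cx"])/f,(px[1]-p["cy"])/f,1]);return -R.T@np.array(p["t"]),d/np.linalg.norm(d)
def atz(p,px,z):
    o,d=ray(p,px);return o+d*(z-o[2])/d[2]
def tri(obs):
    A=np.zeros((3,3));b=np.zeros(3)
    for p,px in obs:
        o,d=ray(p,px);M=np.eye(3)-np.outer(d,d);A+=M;b+=M@o
    return np.linalg.solve(A,b)
def save(p,n): cv2.imwrite("pics/"+n,p["color"][:,:,::-1])
E
python3 - <<'E'
from h import *
np.set_printoptions(precision=4,suppress=True)
P={n:env.get_image(n) for n in("side","top")}
cv2.imwrite("pics/a.png",np.vstack([np.hstack([P["side"]["color"]])])[:,:,::-1]);save(P["top"],"b.png")
for t in["machine","gate_middle","third_slot","handle_mid","pad_near","pad_left","pad_far","pad_right","thinner_bottle","thread_cone","polish_tin"]:
    r={n:[(np.round(d["pixel"],1),round(d["conf"],2)) for d in env.tip_of(t,P[n])[:2]] for n in P}
    print(t,r)
    if all(r.values()): print("   tri",tri([(P[n],r[n][0][0]) for n in P]))
for n in P: print(n,"cam",-np.array(P[n]["R"]).T@P[n]["t"])
s=env.observe();print(s["time_s"],s["position"],s["tool_rot"],s["grip_width"])
E
```

```text
machine {'side': [(array([310. , 221.6]), 0.7), (array([280.2, 171. ]), 0.56)], 'top': [(array([313.8, 261. ]), 0.88)]}
   tri [ 0.5252 -0.057   0.0064]
gate_middle {'side': [(array([311.2, 193.6]), 0.86)], 'top': [(array([318.7, 251.8]), 0.67)]}
   tri [ 0.5303 -0.0616  0.09  ]
third_slot {'side': [(array([300.5, 187.7]), 0.72), (array([302.5, 189.5]), 0.32)], 'top': [(array([321.6, 241.2]), 0.96)]}
   tri [ 0.5534 -0.0673  0.0946]
handle_mid {'side': [(array([298.8, 183.7]), 0.94)], 'top': [(array([302.1, 241.2]), 0.9)]}
   tri [ 0.547  -0.0288  0.1395]
pad_near {'side': [(array([305.9, 185.7]), 0.47)], 'top': [(array([301.5, 249.3]), 0.58)]}
   tri [ 0.5316 -0.027   0.1404]
pad_left {'side': [(array([299.1, 193.1]), 0.71), (array([322.8, 275. ]), 0.22)], 'top': [(array([296.3, 246.3]), 0.47)]}
   tri [ 0.5415 -0.0185  0.1231]
pad_far {'side': [(array([303.3, 187. ]), 0.73), (array([294.3, 187.3]), 0.35)], 'top': [(array([297.3, 238.7]), 0.6)]}
   tri [ 0.5434 -0.022   0.1396]
pad_right {'side': [(array([324. , 275.5]), 0.49)], 'top': [(array([305. , 236.8]), 0.64)]}
   tri [ 0.5389 -0.0514 -0.1607]
thinner_bottle {'side': [(array([329.1, 178.6]), 0.96)], 'top': [(array([394.5, 248. ]), 0.62)]}
   tri [ 0.5352 -0.2241  0.0064]
thread_cone {'side': [(array([323.3, 274.9]), 0.82), (array([309.2, 192.5]), 0.31)], 'top': [(array([245.4, 300.4]), 0.59), (array([316. , 259.3]), 0.59)]}
   tri [0.4521 0.0842 0.0092]
polish_tin {'side': [(array([277.6, 170.4]), 0.9)], 'top': [(array([379.7, 191.5]), 0.61), (array([314.7, 260.5]), 0.2)]}
   tri [ 0.6626 -0.2031  0.0114]
side cam [0.3357 0.6377 0.7375]
top cam [0.4124 0.0164 1.0149]
1.2 [0.1977 0.5132 0.2313] [[-0.9331  0.3595 -0.    ]
 [ 0.3595  0.9331 -0.    ]
 [ 0.     -0.     -1.    ]] 0.08537548842833552
```

View pics/a.png

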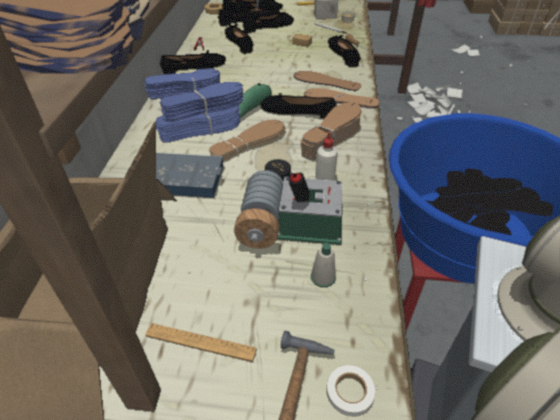

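View pics/b.png

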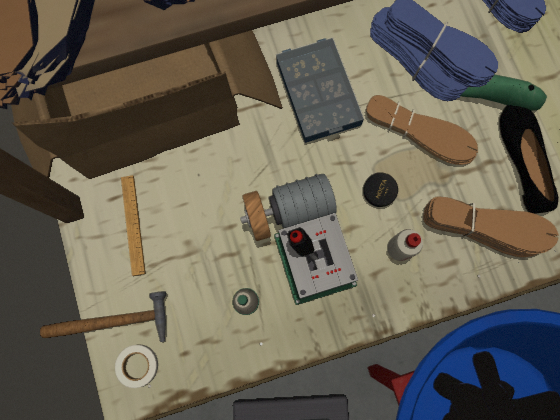

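The lever leans far-left near slot 1 (handle about (300,238) in the top view). The bottle is at (405,245), the cone at (245,300), and the tin at (380,190). Next I'll zoom in for the machine's yaw.

```bash
python3 - <<'E'
from h import *
p=env.get_image("top"); s=env.get_image("side")
a=cv2.resize(p["color"][160:320,225:425],None,fx=4,fy=4,interpolation=cv2.INTER_CUBIC)
cv2.imwrite("pics/c.png",a[:600,:,::-1])
b=cv2.resize(s["color"][150:260,225:365],None,fx=5,fy=5,interpolation=cv2.INTER_CUBIC);cv2.imwrite("pics/d.png",b[:,:,::-1])
import pickle;pickle.dump((p,s),open("ps.pkl","wb"))
E
```

```text
(no output)
```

View pics/c.png

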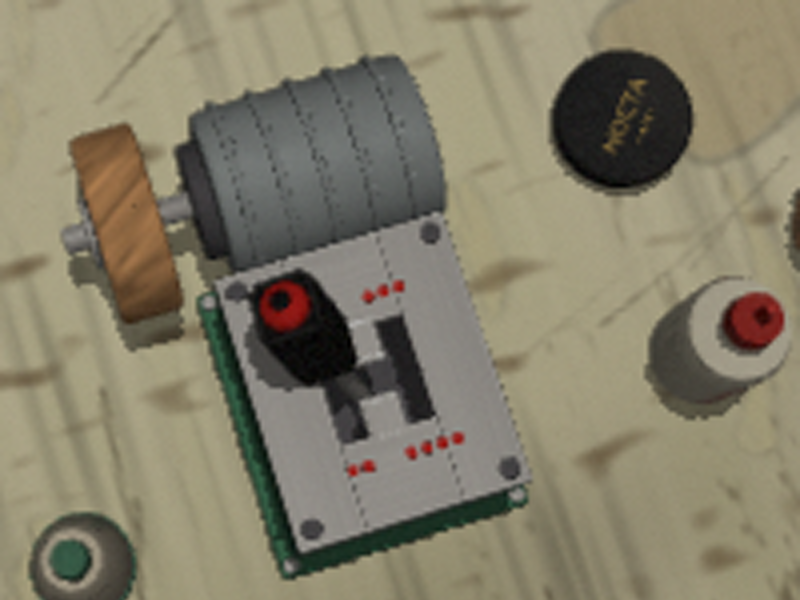

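View pics/d.png

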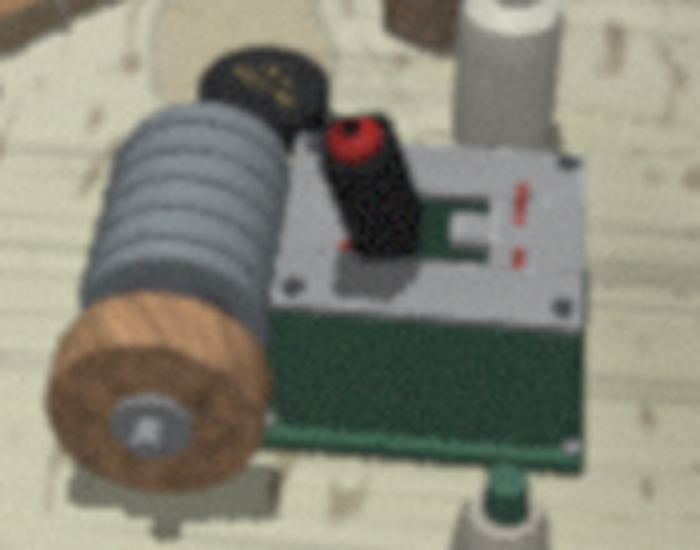

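The lever leans in the left slot, partway or fully forward. The plate screws are at about (236,291), (430,232), (510,467) and (312,529) in the crop, and they give the machine's pose.

```bash
cat >> h.py <<'E'
def pose():
    import json; d=json.load(open("m.json")); return np.array(d["o"]),d["yaw"]
def M2W(x,y,z):
    o,w=pose();c,s=np.cos(w),np.sin(w);return np.array([o[0]+c*x-s*y,o[1]+s*x+c*y,z])
def W2M(X):
    o,w=pose();c,s=np.cos(w),np.sin(w);d=np.array(X)[:2]-o;return np.array([c*d[0]+s*d[1],-s*d[0]+c*d[1],X[2]])
E
python3 - <<'E'
from h import *
import pickle,json
np.set_printoptions(precision=4,suppress=True)
p,s=pickle.load(open("ps.pkl","rb"))
c=np.array([(236,291),(430,232),(510,467),(312,529)])/4+[225,160]  # FL FR NR NL
W=np.array([atz(p,x,.089) for x in c])
fx=(W[0]+W[1]-W[2]-W[3])/2; ly=(W[0]+W[3]-W[1]-W[2])/2
print("yaws",np.degrees(np.arctan2(fx[1],fx[0])),np.degrees(np.arctan2(-ly[0],ly[1])),np.linalg.norm(fx),np.linalg.norm(ly),"center",W.mean(0))
cs=np.array([(293,287),(567,163),(562,306)])/5+[225,150] # side: FL, NR, NL
ids=[0,2,3]
for k,i in enumerate(ids): print("tri",tri([(p,c[i]),(s,cs[k])]),W[i])
sl=np.array([(390,320),(420,418)])/4+[225,160]
Z=[atz(p,x,.088) for x in sl];print("right slot",Z, "yaw",np.degrees(np.arctan2(*(Z[0]-Z[1])[1::-1])))
for px in env.tip_of("gate_middle",p)[:1] if 0 else [(318.7,251.8)]: g=atz(p,px,.088);print("gate",g)
yaw=np.radians(np.mean([np.degrees(np.arctan2(fx[1],fx[0])),np.degrees(np.arctan2(-ly[0],ly[1]))]))
json.dump(dict(o=[float(g[0]),float(g[1])],yaw=float(yaw)),open("m.json","w"))
for n,X in dict(h=(.547,-.0288,.1395),pn=(.5316,-.027,.1404),ts=(.5534,-.0673,.0946),r1=Z[0],r2=Z[1],ctr=W.mean(0)).items(): print(n,W2M(X)*1000)
# red cap top fit
o,w=pose()
def handle(cr,fo,L):
    # pivot at z=.02; direction
    v=np.array([np.tan(fo),-np.tan(cr),1]);v/=np.linalg.norm(v);q=v*L;return M2W(q[0],q[1],.02+q[2])
for fo in (0,.1,.2,.27):
    print(fo,(proj(p,handle(-.245,fo,.158))-[225,160])*4,(proj(s,handle(-.245,fo,.158))-[225,150])*5)
E
```

```text
yaws 14.303793582254787 14.109000944776875 0.11621396004876357 0.09625759871515797 center [ 0.5264 -0.0598  0.089 ]
tri [0.5711 0.0014 0.0896] [0.571  0.0013 0.089 ]
tri [ 0.4824 -0.1206  0.0891] [ 0.4818 -0.1207  0.089 ]
tri [ 0.459  -0.0273  0.0905] [ 0.4583 -0.0275  0.089 ]
right slot [array([ 0.5535, -0.0703,  0.088 ]), array([ 0.5067, -0.081 ,  0.088 ])] yaw 12.85801190021434
gate [ 0.5316 -0.0616  0.088 ]
h [ 23.0025  28.0085 139.5   ]
pn [  8.5152  33.5328 140.4   ]
ts [ 19.7583 -10.8848  94.6   ]
r1 [ 19.0999 -13.7995  88.    ]
r2 [-28.8348 -12.6712  88.    ]
ctr [-4.5813  3.0561 89.    ]
0 [304.1854 367.2758] [429.2712 126.7801]
0.1 [293.5863 333.33  ] [391.6805 125.2291]
0.2 [283.8685 300.2734] [354.5812 125.8753]
0.27 [277.6527 277.8883] [329.1492 127.6244]
```

```bash
cat >> h.py <<'E'
def go(x,y,z,turn=True):
    """shift (cm, tool axes) and turn (deg about tool z) to reach machine-frame x,y mm with tool x = -machine x"""
    s=env.observe();R=np.array(s["tool_rot"]);d=M2W(x/1000,y/1000,z/1000)-np.array(s["position"])
    w=pose()[1];c,q=np.cos(w),np.sin(w)
    T=np.array([[-c,q,0],[-q,-c,0],[0,0,1]]).T; T=np.column_stack([[-c,-q,0],[-q,c,0],[0,0,-1]])
    r=cv2.Rodrigues(R.T@T)[0].ravel()
    print("->",(x,y,z),"turn",np.round(np.degrees(r),2),"shift",np.round(R.T@d*100,2),"now",np.round(W2M(s["position"])*1000,1))
def handle(cr,fo,L):
    v=np.array([np.tan(fo),-np.tan(cr),1]);v/=np.linalg.norm(v);q=v*L;return M2W(q[0],q[1],.02+q[2])
def lever(obs,L):
    from scipy.optimize import least_squares
    r=least_squares(lambda a:np.concatenate([proj(p,handle(a[0],a[1],L))-px for p,px in obs]),[0,0]);return r.x,np.sqrt(2*r.cost)
E
python3 - <<'E'
from h import *
import pickle,json
np.set_printoptions(precision=4,suppress=True)
json.dump(dict(o=[.5268,-.0600],yaw=float(np.radians(14.1))),open("m.json","w"))
p,s=pickle.load(open("ps.pkl","rb"))
print(lever([(p,np.array([284,303])/4+[225,160]),(s,np.array([355,132])/5+[225,150])],.158))
print(lever([(p,(302.1,241.2)),(s,(298.8,183.7))],.125))
for n,X in dict(bottle=(.5352,-.2241,0),cone=(.4521,.0842,0),tin=(.6626,-.2031,0)).items(): print(n,W2M(X)*1000)
go(85,32,250);go(85,32,122)
E
```

```text
(array([-0.236 ,  0.2226]), np.float64(0.9201370454725919))
(array([-0.2087,  0.2216]), np.float64(1.1548148879683862))
bottle [ -31.8303 -161.2024    0.    ]
cone [-37.3202 158.0536   0.    ]
tin [  96.8473 -171.8716    0.    ]
-> (85, 32, 250) turn [ -0.    -0.   -35.17] shift [-56.42 -34.14  -1.87] now [-179.5  636.1  231.3]
-> (85, 32, 122) turn [ -0.    -0.   -35.17] shift [-56.42 -34.14  10.93] now [-179.5  636.1  231.3]
```

>>> {"name": "move_arm", "arguments": {"plan": [[0, 0, -8, -4.2, -2.6, -1.9, -1], [0, 0, -16, -8.4, -5.1, -1.9, -1], [0, 0, -24, -12.6, -7.6, -1.9, -1], [0, 0, -32, -16.8, -10.2, -1.9, -1], [0, 0, -35.2, -21, -12.7, -1.9, -1]], "squeeze": 20}}

```text
time_s: 1.8
position: [0.3382, 0.3315, 0.2505]
tool_rot: [[-0.968, -0.25, 0.0], [-0.25, 0.968, 0.0], [-0.0, 0.0, -1.0]]
ft_force: [0.4, 1.3, 0.1]
grip_width: 0.0124
gripper_force: 0.0
```

```bash
python3 -c "
from h import *
go(85,32,250)"
```

```text
-> (85, 32, 250) turn [0.02 0.03 0.36] shift [-17.01 -39.47   0.05] now [-87.6 425.6 250.5]
```

>>> {"name": "move_arm", "arguments": {"plan": [[0, 0, 0.4, -1.7, -3.9, 0, -1], [0, 0, 0.4, -3.4, -7.9, 0, -1], [0, 0, 0.4, -5.1, -11.8, 0, -1], [0, 0, 0.4, -6.8, -15.8, 0, -1], [0, 0, 0.4, -8.5, -19.7, 0, -1]]}}

```text
time_s: 2.3
position: [0.469, 0.1607, 0.2505]
tool_rot: [[-0.971, -0.237, 0.0], [-0.237, 0.971, 0.0], [-0.0, 0.0, -1.0]]
ft_force: [0.7, 0.4, 0.7]
grip_width: 0.0004
gripper_force: 0.0
```

>>> {"name": "move_arm", "arguments": {"plan": [[0, 0, 0, -1.7, -3.9, 0, -1], [0, 0, 0, -3.4, -7.9, 0, -1], [0, 0, 0, -5.1, -11.8, 0, -1], [0, 0, 0, -6.8, -15.8, 0, -1], [0, 0, 0, -8.5, -19.7, 0, -1]]}}

```text
time_s: 2.8
position: [0.5983, -0.0105, 0.2503]
tool_rot: [[-0.972, -0.237, 0.0], [-0.237, 0.972, 0.0], [-0.0, -0.0, -1.0]]
ft_force: [-0.3, -0.3, 0.3]
grip_width: -0.0002
gripper_force: 0.0
```

```bash
python3 -c "
from h import *
go(85,32,250)
go(85,32,122)
save(env.get_image('side'),'e0.png')
p=env.get_image('top');s=env.get_image('side')
a=cv2.resize(p['color'][160:310,225:425],None,fx=2,fy=2)
b=cv2.resize(s['color'][110:260,225:365],None,fx=2,fy=2)
cv2.imwrite('pics/e.png',np.hstack([a,b])[:,:,::-1])"
```

```text
-> (85, 32, 250) turn [-0.    0.   -0.39] shift [-0.36  0.14  0.03] now [ 81.4  30.6 250.3]
-> (85, 32, 122) turn [-0.    0.   -0.39] shift [-0.35  0.14 12.83] now [ 81.4  30.6 250.3]
```

View pics/e.png

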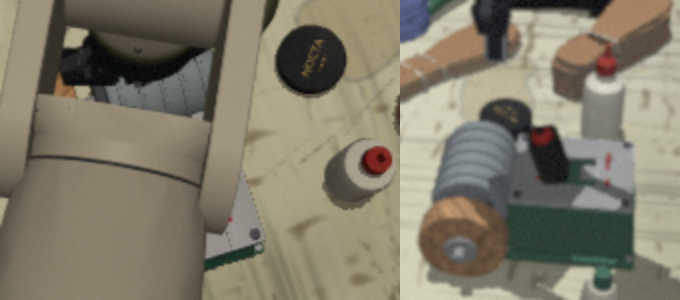

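The top view is now blocked by the arm. The side view shows the gripper above and behind the machine, with the lever undisturbed. I'll descend behind the handle.

>>> {"name": "move_arm", "arguments": {"plan": [[0, 0, -0.4, -0.4, 0.1, 4, -1], [0, 0, -0.4, -0.4, 0.1, 8, -1], [0, 0, -0.4, -0.4, 0.1, 11, -1], [0, 0, -0.4, -0.4, 0.1, 12.8, -1], [0, 0, -0.4, -0.4, 0.1, 12.8, -1]]}}

```text
time_s: 3.45
position: [0.5995, -0.0056, 0.1202]
tool_rot: [[-0.969, -0.245, -0.005], [-0.245, 0.97, 0.001], [0.005, 0.002, -1.0]]
ft_force: [-0.3, -0.4, 1.1]
grip_width: -0.0003
gripper_force: 0.0
```

```bash
python3 -c "
from h import *
go(85,32,122);go(60,32,122);print(env.observe()['ft_force'])
s=env.get_image('side')
b=cv2.resize(s['color'][110:260,225:365],None,fx=4,fy=4)
cv2.imwrite('pics/f.png',b[:,:,::-1])"
```

```text
-> (85, 32, 122) turn [ 0.14 -0.26  0.09] shift [-0.13 -0.3  -0.18] now [ 83.7  35.  120.2]
-> (60, 32, 122) turn [ 0.14 -0.26  0.09] shift [ 2.37 -0.3  -0.17] now [ 83.7  35.  120.2]
[-0.31170798 -0.36720217  1.09778261]
```

View pics/f.png

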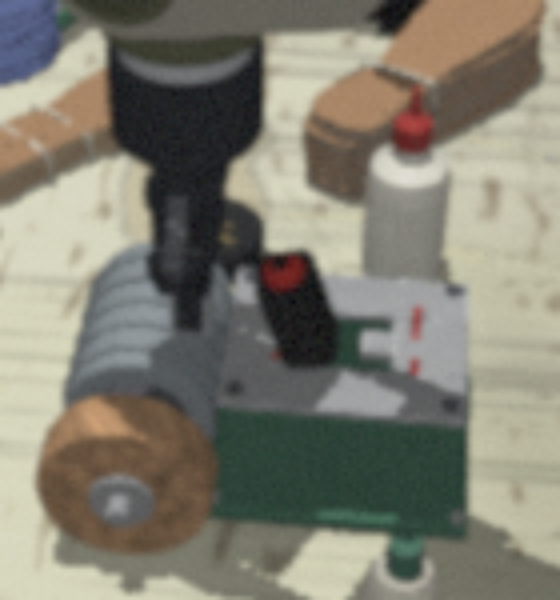

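The fingertip (about (188,325)) is just behind the handle and clear of it. Now I'll pull the lever toward the robot.

>>> {"name": "move_arm", "arguments": {"plan": [[0, 0, 0, 0.8, -0.3, 0, -1], [0, 0, 0, 1.5, -0.3, 0, -1], [0, 0, 0, 2.2, -0.3, 0, -1], [0, 0, 0, 2.8, -0.3, 0, -1], [0, 0, 0, 3.4, -0.3, 0, -1]]}}

```text
time_s: 4.0
position: [0.57, -0.0179, 0.1243]
tool_rot: [[-0.97, -0.244, 0.006], [-0.244, 0.97, 0.0], [-0.006, -0.001, -1.0]]
ft_force: [4.1, 5.4, 13.9]
grip_width: -0.0
gripper_force: 2.3
```

```bash
cat > st.py <<'E'
from h import *
import sys
go(0,0,122);print(np.round(env.observe()['ft_force'],1))
o=[]
s=env.get_image('side')
hm=s['color'].astype(int)[110:200,225:400]
red=(hm[...,0]>130)&(hm[...,1]<60)&(hm[...,2]<60)
n,l,stt,cc=cv2.connectedComponentsWithStats(red.astype(np.uint8))
for i in range(1,n):
    if stt[i,4]>8:
        px=cc[i]+[225,110];print('red',px,stt[i,4],'lever',lever([(s,px)],.157)[0])
for d in env.tip_of('handle_mid',s)[:1]: print('net',d['pixel'],d['conf'],lever([(s,d['pixel'])],.125)[0])
E
python3 st.py
```

```text
-> (0, 0, 122) turn [-0.07  0.33  0.01] shift [ 5.21 -3.03  0.21] now [ 52.1  30.3 124.3]
[ 4.1  5.4 13.9]
net [302.1, 183.5] 0.91 [-0.20232018  0.17911267]
```

```bash
python3 -c "
from h import *
s=env.get_image('side')
w=env.get_image('wrist')
b=cv2.resize(s['color'][120:220,235:335],None,fx=4,fy=4)
w=cv2.resize(w['color'],(400,300)); w=np.vstack([w,np.zeros((100,400,3),np.uint8)])
cv2.imwrite('pics/g.png',np.hstack([b,w])[:,:,::-1])"
```

```text
(no output)
```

View pics/g.png

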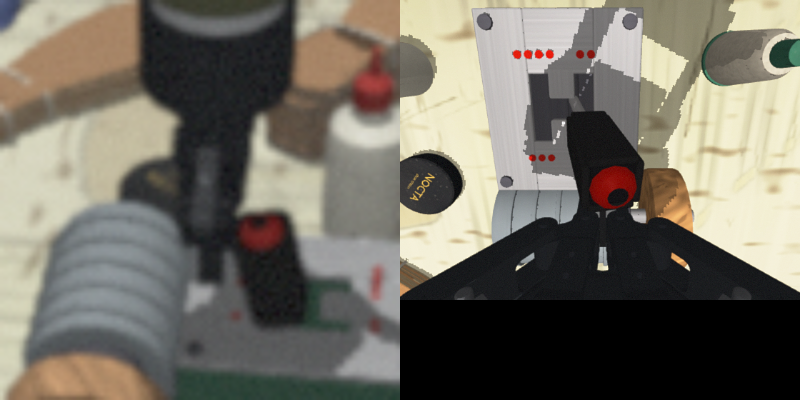

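The handle top is against the wider knuckle part of the fingers. I'll back off, raise 1.4 cm so the fingertips do the pushing, and continue.

>>> {"name": "move_arm", "arguments": {"plan": [[0, 0, 0, -0.8, 0, -0.4, -1], [0, 0, 0, -0.8, 0, -1.2, -1], [0, 0, 0, 0, 0, -1.4, -1], [0, 0, 0, 0.6, 0, -1.4, -1], [0, 0, 0, 1.1, 0, -1.4, -1]]}}

```text
time_s: 4.7
position: [0.5577, -0.0209, 0.1366]
tool_rot: [[-0.97, -0.244, 0.001], [-0.244, 0.97, -0.0], [-0.001, -0.0, -1.0]]
ft_force: [1.8, 1.1, 1.0]
grip_width: -0.0
gripper_force: 1.0
```

```bash
python3 st.py
```

```text
-> (0, 0, 122) turn [-0.01  0.04  0.02] shift [ 3.95 -3.04  1.46] now [ 39.5  30.4 136.6]
[1.8 1.1 1. ]
net [307.9, 182.6] 0.57 [-0.18347611  0.07995169]
```

>>> {"name": "move_arm", "arguments": {"plan": [[0, 0, 0, 0.4, 0, 0, -1], [0, 0, 0, 0.8, 0, 0, -1], [0, 0, 0, 1.1, 0, 0, -1], [0, 0, 0, 1.2, 0, 0, -1]]}}

```text
time_s: 5.2
position: [0.5463, -0.0237, 0.1363]
tool_rot: [[-0.97, -0.244, -0.0], [-0.244, 0.97, 0.0], [0.0, 0.0, -1.0]]
ft_force: [1.4, 1.0, 1.0]
grip_width: 0.0001
gripper_force: 0.8
```

```bash
python3 st.py; python3 -c "
from h import *
w=env.get_image('wrist'); save(w,'h.png')
for t in ('handle_mid','gate_middle','third_slot'):
  d=env.tip_of(t,w)[:1]; print(t,d)
  if d and t!='handle_mid': print(W2M(atz(w,d[0]['pixel'],.088))*1000)
  elif d: print(lever([(w,d[0]['pixel'])],.125))
"
```

```text
-> (0, 0, 122) turn [ 0.   -0.01  0.02] shift [ 2.77 -3.04  1.43] now [ 27.7  30.4 136.3]
[1.4 1.  1. ]
net [315.1, 183.4] 0.56 [-0.19109557 -0.04387835]
handle_mid [{'pixel': [281.8, 224.0], 'conf': 0.93}]
(array([-0.23563399,  0.02307176]), np.float64(8.038873388460929e-14))
gate_middle [{'pixel': [232.1, 189.9], 'conf': 0.97}]
[ 1.40057885 -0.14644286 88.        ]
third_slot [{'pixel': [206.9, 222.5], 'conf': 0.62}]
[ 21.7190077  -16.28257459  88.        ]
```

View pics/h.png

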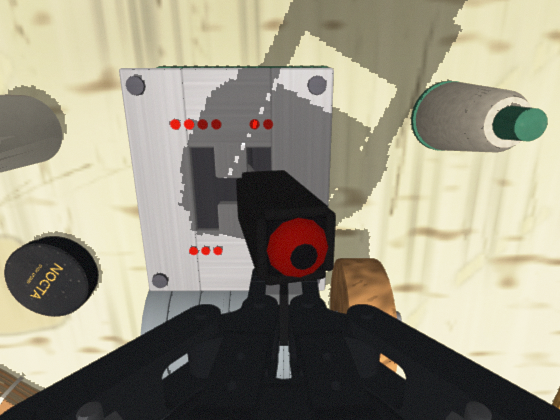

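The cap at (296,247) lies to the left, with the lever near the cross slot at about (225,185). I'll check the cap fit and plan the sideways push.

```bash
python3 -c "
from h import *
import json
o=M2W(.0013,0,0);json.dump(dict(o=[o[0],o[1]],yaw=pose()[1]),open('m.json','w'))
w=env.get_image('wrist');s=env.get_image('side')
print(lever([(w,(297,247))],.158))
print(lever([(w,(303,255))],.160))
for px in lever([(w,env.tip_of('handle_mid',w)[0]['pixel'])],.125),: print(px)
R=[env.outline_of('handle_mid',w)[0]['bbox']];print(R)
go(45,30,136);go(45,80,180);go(0,80,136);go(0,65,136)
"
```

```text
(array([-0.21986117, -0.01452406]), np.float64(2.0495186137532011e-13))
(array([-2.29778453e-01, -1.94504247e-04]), np.float64(8.038873388460929e-14))
(array([-0.22978691,  0.01804509]), np.float64(1.2710574864626038e-13))
[[285.6, 224.9, 101.9, 117.1]]
-> (45, 30, 136) turn [ 0.01 -0.02  0.03] shift [-1.84 -0.04  0.02] now [ 26.6  30.4 136.2]
-> (45, 80, 180) turn [ 0.01 -0.02  0.03] shift [-1.84  4.96 -4.38] now [ 26.6  30.4 136.2]
-> (0, 80, 136) turn [ 0.01 -0.02  0.03] shift [2.66 4.96 0.02] now [ 26.6  30.4 136.2]
-> (0, 65, 136) turn [ 0.01 -0.02  0.03] shift [2.66 3.46 0.02] now [ 26.6  30.4 136.2]
```

Fore lean is about 0, so the lever is in the cross slot. I'll back off, go round to the left side, and turn the tool 90° so its narrow side pushes.

>>> {"name": "move_arm", "arguments": {"plan": [[0, 0, 0, -0.9, 0, 0, -1], [0, 0, 0, -1.8, 0.8, 0, -1], [0, 0, 0, -1.8, 3.5, 0, -1], [0, 0, 8, -1.8, 6, 0, -1], [0, 0, 16, -1.8, 6, 0, -1]]}}

```text
time_s: 6.2
position: [0.549, 0.042, 0.1362]
tool_rot: [[-0.999, 0.035, -0.001], [0.035, 0.999, 0.001], [0.001, 0.001, -1.0]]
ft_force: [0.5, -1.5, 0.7]
grip_width: -0.0001
gripper_force: 0.0
```

>>> {"name": "move_arm", "arguments": {"plan": [[0, 0, 8, 0, 0, 0, -1], [0, 0, 16, 0, 0, 0, -1], [0, 0, 24, 0, 0, 0, -1], [0, 0, 32, 0, 0, 0, -1], [0, 0, 40, 0, 0, 0, -1]]}}

```text
time_s: 6.7
position: [0.5498, 0.0397, 0.1362]
tool_rot: [[-0.741, 0.671, -0.0], [0.671, 0.741, 0.0], [0.0, -0.0, -1.0]]
ft_force: [-0.7, 0.4, 0.7]
grip_width: 0.0001
gripper_force: 0.0
```

>>> {"name": "move_arm", "arguments": {"plan": [[0, 0, 8, 0, 0, 0, -1], [0, 0, 16, 0, 0, 0, -1], [0, 0, 24, 0, 0, 0, -1], [0, 0, 32, 0, 0, 0, -1], [0, 0, 34, 0, 0, 0, -1]]}}

```text
time_s: 7.2
position: [0.5498, 0.0397, 0.1362]
tool_rot: [[-0.24, 0.971, -0.0], [0.971, 0.24, 0.0], [0.0, -0.0, -1.0]]
ft_force: [-0.9, -0.2, -0.4]
grip_width: 0.0002
gripper_force: 0.0
```

```bash
python3 -c "
from h import *
go(0,88,132);s=env.observe();print(s['ft_force'],s['q'])
s=env.get_image('side');t=env.get_image('top')
for p in (s,t):
  d=env.tip_of('handle_mid',p)[:1];print(d, lever([(p,d[0]['pixel'])],.125) if d else 0)
"
```

```text
-> (0, 88, 132) turn [ 0.00e+00 -1.00e-02 -9.02e+01] shift [-0.32 -4.53  0.42] now [ 45.3  91.  136.2]
[-0.94182447 -0.19028089 -0.43503483] [-8.18534209e+00  2.69159211e+01  8.28029370e+01  7.41951012e-03
  7.02908370e+01 -2.20883859e+01]
[{'pixel': [310.4, 186.0], 'conf': 0.8}] (array([-0.25305258,  0.02152256]), np.float64(8.658131612109979e-13))
[{'pixel': [304.2, 254.1], 'conf': 0.56}] (array([-0.23435349,  0.00833641]), np.float64(8.892180458163237e-12))
```

>>> {"name": "move_arm", "arguments": {"plan": [[0, 0, 0, 0, -2, 0, -1], [0, 0, 0, 0, -4, 0.4, -1], [0, 0, 0, -1, -4.5, 0.4, -1], [0, 0, 0, -2, -4.5, 0.4, -1], [0, 0, 0, -2.4, -4.5, 0.4, -1]]}}

```text
time_s: 7.9
position: [0.5129, 0.0034, 0.1326]
tool_rot: [[-0.243, 0.97, 0.001], [0.97, 0.243, -0.0], [-0.001, 0.001, -1.0]]
ft_force: [-0.2, -0.9, -0.3]
grip_width: 0.0002
gripper_force: 0.0
```

```bash
python3 st.py
```

```text
-> (0, 0, 122) turn [ 2.000e-02  8.000e-02 -9.001e+01] shift [-6.49 -0.06  1.06] now [  0.6  64.9 132.6]
[-0.2 -0.9 -0.3]
net [312.6, 183.6] 0.47 [-0.19996173 -0.01233192]
```

>>> {"name": "move_arm", "arguments": {"plan": [[0, 0, 0, -0.6, 0, 0, -1], [0, 0, 0, -1.2, 0, 0, -1], [0, 0, 0, -1.8, 0, 0, -1], [0, 0, 0, -2.4, 0, 0, -1], [0, 0, 0, -3, 0, 0, -1]]}}

```text
time_s: 8.5
position: [0.5191, -0.0249, 0.1324]
tool_rot: [[-0.244, 0.97, 0.0], [0.97, 0.244, 0.0], [-0.0, 0.0, -1.0]]
ft_force: [0.3, 1.6, 1.5]
grip_width: 0.0
gripper_force: 1.0
```

```bash
python3 st.py
```

```text
-> (0, 0, 122) turn [ 1.000e-02  1.000e-02 -8.997e+01] shift [-3.59  0.02  1.04] now [ -0.2  35.9 132.4]
[0.3 1.6 1.5]
net [309.3, 177.0] 0.57 [-0.05262256  0.0543584 ]
```

It's moving freely under about 2 N. I'll continue across.

>>> {"name": "move_arm", "arguments": {"plan": [[0, 0, 0, -0.6, 0, 0, -1], [0, 0, 0, -1.2, 0, 0, -1], [0, 0, 0, -1.8, 0, 0, -1], [0, 0, 0, -2.4, 0, 0, -1], [0, 0, 0, -2.9, 0, 0, -1]]}}

```text
time_s: 9.1
position: [0.5262, -0.0532, 0.1324]
tool_rot: [[-0.244, 0.97, 0.0], [0.97, 0.244, -0.0], [-0.0, 0.0, -1.0]]
ft_force: [0.4, 1.9, 0.9]
grip_width: 0.0
gripper_force: 1.0
```

```bash
python3 st.py
```

```text
-> (0, 0, 122) turn [-0.000e+00  1.000e-02 -8.998e+01] shift [-0.68  0.02  1.04] now [ -0.2   6.8 132.4]
[0.4 1.9 0.9]
net [315.4, 169.8] 0.56 [ 0.17067412 -0.03756168]
```

>>> {"name": "move_arm", "arguments": {"plan": [[0, 0, 0, -0.3, 0, 0, -1], [0, 0, 0, -0.6, 0, 0, -1], [0, 0, 0, -0.8, 0, 0, -1], [0, 0, 0, -0.8, 0, 0, -1]]}}

```text
time_s: 9.6
position: [0.5279, -0.0606, 0.1322]
tool_rot: [[-0.244, 0.97, -0.0], [0.97, 0.244, -0.0], [-0.0, -0.0, -1.0]]
ft_force: [0.1, -0.5, 1.0]
grip_width: 0.0002
gripper_force: 0.2
```

```bash
python3 st.py
```

```text
-> (0, 0, 122) turn [-1.000e-02 -1.000e-02 -8.998e+01] shift [0.09 0.03 1.02] now [ -0.3  -0.9 132.2]
[ 0.1 -0.5  1. ]
net [312.3, 164.4] 0.63 [0.42055257 0.03142575]
```

>>> {"name": "move_arm", "arguments": {"plan": [[0, 0, 0, -0.2, 0, 0, -1], [0, 0, 0, -0.3, 0, 0, -1], [0, 0, 0, -0.4, 0, 0, -1], [0, 0, 0, -0.4, 0, 0, -1]]}}

```text
time_s: 10.1
position: [0.5286, -0.0635, 0.1322]
tool_rot: [[-0.244, 0.97, -0.001], [0.97, 0.244, 0.002], [0.002, -0.0, -1.0]]
ft_force: [-0.5, 6.0, -1.2]
grip_width: -0.0003
gripper_force: 2.8
```

```bash
python3 st.py; python3 -c "
from h import *
s=env.get_image('side')
w=env.get_image('wrist')
b=cv2.resize(s['color'][120:220,260:360],None,fx=4,fy=4)
w=cv2.resize(w['color'],(400,300)); w=np.vstack([w,np.zeros((100,400,3),np.uint8)])
cv2.imwrite('pics/i.png',np.hstack([b,w])[:,:,::-1])"
```

```text
-> (0, 0, 122) turn [ 6.000e-02 -1.000e-01 -8.997e+01] shift [0.38 0.04 1.02] now [ -0.4  -3.8 132.2]
[-0.5  6.  -1.2]
net [315.9, 168.0] 0.48 [ 0.24208569 -0.04371487]
```

View pics/i.png

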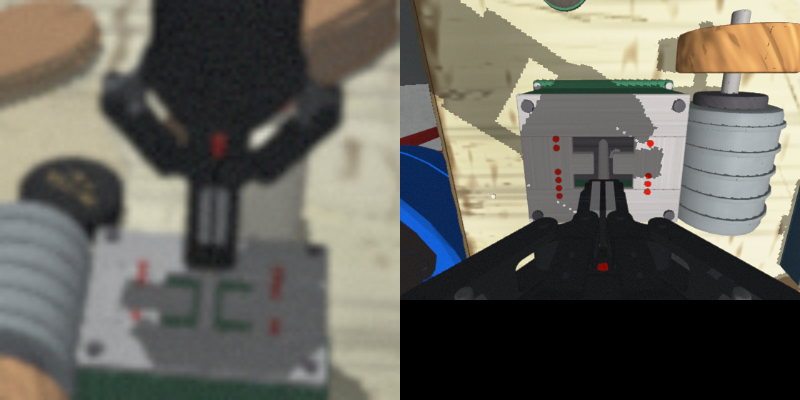

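Force rose to 6 N, so the lever is hard over to the right. The side view shows the finger at (210,250), with the lever hidden behind it. I'll back off left and go round to the near side.

>>> {"name": "move_arm", "arguments": {"plan": [[0, 0, 0, 2, 0, 0, -1], [0, 0, 0, 4, -1, 0, -1], [0, 0, 0, 4, -4, 0, -1], [0, 0, -8, 4, -7, 0, -1], [0, 0, -16, 4, -7, 0, -1]]}}

```text
time_s: 10.8
position: [0.4488, -0.0428, 0.1325]
tool_rot: [[-0.506, 0.862, -0.001], [0.862, 0.506, -0.0], [0.0, -0.001, -1.0]]
ft_force: [0.6, -0.2, -0.3]
grip_width: 0.0001
gripper_force: 0.0
```

>>> {"name": "move_arm", "arguments": {"plan": [[0, 0, -8, 0, 0, 0, -1], [0, 0, -16, 0, 0, 0, -1], [0, 0, -24, 0, 0, 0, -1], [0, 0, -32, 0, 0, 0, -1], [0, 0, -40, 0, 0, 0, -1]]}}

```text
time_s: 11.3
position: [0.4516, -0.0429, 0.1326]
tool_rot: [[-0.942, 0.334, 0.001], [0.334, 0.942, -0.001], [-0.001, -0.001, -1.0]]
ft_force: [-0.3, -0.7, -0.1]
grip_width: -0.0002
gripper_force: 0.0
```

>>> {"name": "move_arm", "arguments": {"plan": [[0, 0, -8, 0, 0, 0, -1], [0, 0, -16, 0, 0, 0, -1], [0, 0, -24, 0, 0, 0, -1], [0, 0, -32, 0, 0, 0, -1], [0, 0, -34, 0, 0, 0, -1]]}}

```text
time_s: 11.8
position: [0.4516, -0.0429, 0.1325]
tool_rot: [[-0.969, -0.248, 0.001], [-0.248, 0.969, -0.001], [-0.001, -0.001, -1.0]]
ft_force: [-1.2, -0.9, -0.3]
grip_width: -0.0
gripper_force: 0.0
```

```bash
python3 -c "
from h import *
go(-45,-32,134)
s=env.get_image('side');t=env.get_image('top')
for p in (s,t):
  d=env.tip_of('handle_mid',p)[:1];print(d, lever([(p,d[0]['pixel'])],.125) if d else 0)
"
```

```text
-> (-45, -32, 134) turn [-0.06  0.03  0.28] shift [-2.48 -6.7  -0.14] now [-70.1  34.9 132.5]
[{'pixel': [315.0, 168.3], 'conf': 0.85}] (array([ 0.22600783, -0.02808979]), np.float64(2.0702739147565776e-10))
[{'pixel': [338.1, 246.6], 'conf': 0.86}] (array([ 0.26267853, -0.03195563]), np.float64(8.526512829121202e-14))
```

>>> {"name": "move_arm", "arguments": {"plan": [[0, 0, 0, 0, -3, 0, -1], [0, 0, 0, -0.5, -6, 0, -1], [0, 0, 0, -1.5, -6.7, 0, -1], [0, 0, 0, -2.5, -6.7, 0, -1], [0, 0, 0, -3.5, -6.7, 0, -1]]}}

```text
time_s: 12.5
position: [0.502, -0.0985, 0.1323]
tool_rot: [[-0.97, -0.243, -0.0], [-0.243, 0.97, 0.0], [0.0, 0.0, -1.0]]
ft_force: [-1.1, -0.4, 0.1]
grip_width: -0.0001
gripper_force: 0.0
```

>>> {"name": "move_arm", "arguments": {"plan": [[0, 0, 0, -0.7, 0, 0, -1], [0, 0, 0, -1.4, 0, 0, -1], [0, 0, 0, -2.1, 0, 0, -1], [0, 0, 0, -2.8, 0, 0, -1], [0, 0, 0, -2.8, 0, 0, -1]]}}

```text
time_s: 13.0
position: [0.5294, -0.0917, 0.1322]
tool_rot: [[-0.97, -0.245, 0.0], [-0.245, 0.97, 0.0], [-0.0, 0.0, -1.0]]
ft_force: [0.2, -0.6, -0.2]
grip_width: 0.0
gripper_force: 0.0
```

```bash
python3 st.py
```

```text
-> (0, 0, 122) turn [0.   0.02 0.06] shift [-0.65  3.14  1.02] now [ -6.5 -31.4 132.2]
[ 0.2 -0.6 -0.2]
red [301.73333333 156.53333333] 15 lever [0.17156435 0.17219295]
net [304.4, 168.5] 0.68 [0.21319847 0.16115155]
```

>>> {"name": "move_arm", "arguments": {"plan": [[0, 0, 0, -0.4, 0, 0, -1], [0, 0, 0, -0.8, 0, 0, -1], [0, 0, 0, -1.1, 0, 0, -1], [0, 0, 0, -1.1, 0, 0, -1]]}}

```text
time_s: 13.5
position: [0.5397, -0.0894, 0.1323]
tool_rot: [[-0.97, -0.244, 0.0], [-0.244, 0.97, -0.0], [-0.0, -0.0, -1.0]]
ft_force: [-0.2, -0.8, -0.5]
grip_width: 0.0001
gripper_force: 0.4
```

```bash
python3 st.py
```

```text
-> (0, 0, 122) turn [-0.    0.01  0.03] shift [0.41 3.16 1.03] now [  4.1 -31.6 132.3]
[-0.2 -0.8 -0.5]
red [296.73333333 157.46666667] 15 lever [0.16076556 0.24117669]
net [299.0, 169.2] 0.79 [0.21021463 0.25889841]
```

>>> {"name": "move_arm", "arguments": {"plan": [[0, 0, 0, -0.2, 0, 0, -1], [0, 0, 0, -0.3, 0, 0, -1], [0, 0, 0, -0.4, 0, 0, -1], [0, 0, 0, -0.4, 0, 0, -1]]}}

```text
time_s: 14.0
position: [0.543, -0.0885, 0.1322]
tool_rot: [[-0.97, -0.244, -0.001], [-0.244, 0.97, -0.0], [0.001, 0.0, -1.0]]
ft_force: [-2.3, -1.1, -0.7]
grip_width: 0.0001
gripper_force: 1.6
```

```bash
python3 st.py
```

```text
-> (0, 0, 122) turn [ 0.01 -0.05  0.03] shift [0.75 3.16 1.02] now [  7.5 -31.6 132.2]
[-2.3 -1.1 -0.7]
red [294.8        157.73333333] 15 lever [0.16212277 0.26879369]
net [300.5, 167.5] 0.67 [0.27652537 0.24020778]
```

Only light resistance so far. I'll push a little more to confirm the hard stop.

>>> {"name": "move_arm", "arguments": {"plan": [[0, 0, 0, -0.2, 0, 0, -1], [0, 0, 0, -0.4, 0, 0, -1], [0, 0, 0, -0.5, 0, 0, -1], [0, 0, 0, -0.5, 0, 0, -1]]}}

```text
time_s: 14.5
position: [0.5458, -0.0876, 0.1317]
tool_rot: [[-0.97, -0.244, -0.007], [-0.244, 0.97, -0.0], [0.006, 0.001, -1.0]]
ft_force: [-13.7, -4.2, 2.1]
grip_width: -0.0001
gripper_force: 7.2
```

```bash
python3 st.py
```

```text
-> (0, 0, 122) turn [ 0.06 -0.37  0.03] shift [1.04 3.14 0.98] now [ 10.4 -31.4 131.7]
[-13.7  -4.2   2.1]
red [293.72727273 157.72727273] 11 lever [0.16849012 0.28498603]
net [296.5, 169.3] 0.86 [0.22573167 0.30732989]
```

That's a firm stop at 14 N, so the lever is home. Now I'll retreat and lift clear.

>>> {"name": "move_arm", "arguments": {"plan": [[0, 0, 0, 1.5, 0, 0, -1], [0, 0, 0, 4, 0, 0, -1], [0, 0, 0, 8, 0, -1, -1], [0, 0, 0, 11, 0, -5, -1], [0, 0, 0, 11, 2, -9, -1]]}}

```text
time_s: 15.1
position: [0.4348, -0.096, 0.2234]
tool_rot: [[-0.971, -0.24, -0.001], [-0.24, 0.971, 0.0], [0.0, 0.0, -1.0]]
ft_force: [1.2, -0.1, -0.2]
grip_width: 0.0002
gripper_force: 0.0
```

>>> {"name": "move_arm", "arguments": {"plan": [[0, 0, 0, 0, 4, -3, -1], [0, 0, 0, 0, 8, -4, -1], [0, 0, 0, 0, 12, -4, -1], [0, 0, 0, 0, 16, -4, -1], [0, 0, 0, 0, 16, -4, -1]]}}

```text
time_s: 15.6
position: [0.3967, 0.0639, 0.2631]
tool_rot: [[-0.969, -0.249, 0.003], [-0.249, 0.969, 0.001], [-0.003, 0.0, -1.0]]
ft_force: [-0.1, -0.4, -0.1]
grip_width: -0.0001
gripper_force: 0.0
```

```bash
python3 -c "
from h import *
s=env.get_image('side');t=env.get_image('top');o=[]
for p in (s,t):
  d=env.tip_of('handle_mid',p)[:1];print(d);o+=[(p,x['pixel']) for x in d]
print(lever(o,.125), env.observe()['ft_force'])
a=cv2.resize(t['color'][160:310,225:425],None,fx=2,fy=2)
b=cv2.resize(s['color'][110:260,225:365],None,fx=2,fy=2)
cv2.imwrite('pics/k.png',np.hstack([a,b])[:,:,::-1])"
```

```text
[{'pixel': [298.1, 166.1], 'conf': 0.71}]
[{'pixel': [329.7, 227.7], 'conf': 0.89}]
(array([0.25922415, 0.27858907]), np.float64(2.251289670384905)) [ 0.04975125  0.23069387 -0.25145521]
```

View pics/k.png

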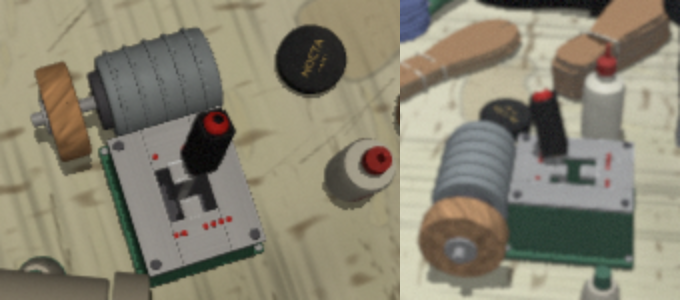

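The lever is in the third slot (handle about (208,140) in the left panel). Its measured lean is 0.26 across and 0.28 fore. The bottle, tin and cone haven't moved, and the robot is clear of everything.

```bash
python3 -c "
from rig import env
print(env.close_job())"
```

```text
the job is handed in; nothing more can be done
None
```

The lever is fully home in the third slot, pushed with closed fingers only and never gripped. The bottle, cone and tin look undisturbed, the arm is clear of everything, and the job was handed in at about 16 s.

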